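Refit the heat knob of a candle warming plate

TASK

First switch the candle warming plate off: turn the main switch on its front ledge clockwise (seen from above) until it clicks over. Then take the loose knob from the bench, turn it so that the flat in its bore matches the flat of the bare D-shaft beside the switch, push it fully home on the shaft, press the sprung shaft down to its stop and finish there, with the gripper still holding the knob pressed down. Leave the candles and stone ware standing where they are.

Things in the scene. Friction and masses are not known exactly. Their poses are not given: they have to be found in the camera images.
- switch_grip (a point): main switch, a black knob fitted on the ledge: round skirt 44 mm across, on it a straight grip bar 40 mm long, 12 mm wide, 24 mm high. Point on the turning axis, 12 mm below the bar's top and 12 mm above the skirt's top. x runs along the bar (white line on its top at the +x end) and turns with it, z is up. Switch and bare shaft stand about 150 mm apart on the ledge; either may be the left one.
- switch (a joint): angle of the main switch in rad: 0 at the start (on), grows as it turns clockwise seen from above, stop at 1.2 (off). A spring detent resists with about 0.12 N m at first, less and less up to 0.6 rad; past 0.6 it clicks over and is carried on to 1.2. Let go before 0.6, it springs back to 0.
- knob_mid (a point): loose black knob (60 g) standing bore down on the bench: round skirt 45 mm across, 20 mm high; on it a straight grip bar 40 mm long, 12 mm wide, reaching up to 42 mm. A nose 7 mm wide sticks out 10 mm from the skirt at +x; a white line on the bar's top is at the same end. Point on its axis half-way up, 21 mm above the underside; x runs along the bar towards the nose, z is up.
- knob_bore (a point): centre of the loose knob's bore mouth, on its underside; axes as knob_mid. The bore is D-shaped, 13.8 mm across, 18 mm deep, its flat 3.9 mm from the axis on the nose's side (+x).
- shaft_tip (a point): centre of the top end of the bare upright D-shaft: steel, 12 mm across, flat 3 mm from the axis, top 5 mm tapered. x points out through the flat, z is up. Fit the knob with its nose pointing the same way, within about 0.15 rad. The shaft cannot turn. With the knob fully home the bore's end sits on the tip: knob_mid is then 3 mm above the tip.
- regulator: flat round dial plate 54 mm across round the D-shaft, fixed on the ledge; origin at the centre of its underside, axes as shaft_tip. A tab 8 mm wide on its rim and a short white line show the side of the shaft's flat (+x). The tip stands 30 mm above this point at rest; nothing else here is higher than 5 mm, so a knob that is home clears it even when pressed down.
- shaft (a joint): how far the sprung D-shaft is pressed down, in m: 0 at rest, 0.006 at its stop. It starts to give at about 5 N and needs about 8.5 N at its stop; released, it comes back up.
- hotplate: the warming plate, a grey casing fixed to the bench, 300 mm deep (x) by 320 mm wide (y), top 55 mm above the bench; origin at the centre of its underside, z up. The ledge with both controls is at its front, 90 mm from the centre towards -x; behind it lies a flat round heating disc, 184 mm across, 63 mm above the bench.
- goblet_mid (a point): bystander: stone candle goblet, 76 mm across, 118 mm high; point half-way up on its axis. Leave it alone.
- tin_mid (a point): bystander: round metal candle tin, 62 mm across, 44 mm high, on the bench near the loose knob; point half-way up. Leave it alone.
- coasters_mid (a point): bystander: stack of three dark green stone coasters, 92 mm across, 30 mm high; point half-way up. Leave it alone.
- dish_mid (a point): bystander: low stone candle dish standing on the heating disc, 92 mm across, 26 mm high; point half-way up. Leave it alone.
Not all that is in view belongs to the job. What is shaped like the part that bears knob_mid but orange is not meant.

How it is judged:
By the outcome, as a careful person would: the job done as asked, in the order asked, and still so for the second after the job is handed in, while the arm keeps its last pose, push and grip.
It also fails if it takes over 54 s, if anything falls off the work surface, if the arm or the gripper's body presses on something with over 40 N, if the wrist force passes 120 N, or if a joint passes its speed limit or range.

ROBOT

A 6-joint arm with a two-finger parallel gripper is mounted at the origin on the work surface. World frame = base frame: x ahead of the robot, y to its left, z up, the work surface at z = 0. Lengths are in m, angles in degrees, forces in N, time in s.
With the tool pointing down it reaches from about 0.4 to 0.825 m from the base axis. Payload 7 kg.
Tool frame: the origin (TCP) lies midway between the tips of the shut fingers; the grasp point (between the pads) lies 19 mm behind it; z points along the fingers, x is the direction in which the jaws open and shut, and the axes are right-handed (so a half turn about z gives the same grasp; the last joint's range is limited). The gripper opens to 88 mm and grips with 3 to 60 N. Pads are 19 mm wide; open, the fingers measure 130 mm over their backs; the gripper's body (78 mm by 193 mm) begins 47 mm behind the grasp point.
Start: joints at [-58.837, 20.546, 0.682, 0, -70.136, -16.507], TCP at [0.171, -0.653, 0.227] pointing down, gripper open.
Joint ranges: [-176.03, 176.03], [-82.01, 121.73], [-58.28, 71.71], [-173.87, 95.51], [-174.79, -0.11], [-173.66, 173.66]. Speed limits (degrees/s): [136.94, 136.94, 172.46, 180, 180, 180].

INTERFACE

Orientations are given as [roll, pitch, yaw] about the fixed x, y, z axes, in that order (R = Rz(yaw) Ry(pitch) Rx(roll)).
In Python, from plant import * gives the robot as it stands. The module is installed in compiled form; this text tells all that it offers.
- The arm moves only by the shell command python3 -m pendant 'ROWS' [OPENING]. ROWS is JSON, a list that holds one entry, the list of rows, each a list of 6 numbers: the shift along the world's x, y, z in mm, then the turn, a rotation vector about the world's x, y, z in degrees. A call has 1 to 10 rows; each row is the pose to reach, as a shift and turn from the pose commanded when the call began; what a row does not reach only later rows make up. A row lasts 1/8 s, in which the tool goes at most 62.5 mm and 10.7 degrees, less where a joint would pass 70% of its speed; a pose out of reach is approached as far as the arm can. A call with a gripper value outside its range is refused whole. OPENING is the closure, from -1 (fully open) to 1 (shut), set as the call begins (- or left out, the last holds). The fingers move at their own pace and stop on an object; the grip force is fixed at half the most. Time passes only in rows, so rows that repeat a pose let the fingers close. It gives the time, the measured TCP pose, the force and the opening at its end, in the units of the state.
- get_obs(): the state, without advancing time (a new reading comes with each control period).
- snapshot(name): name is "side" or "top"; returns a dict with "pixels" (384x512x3 uint8, red, green, blue), "depth" (384x512 float32, m along the optical axis (not along the pixel's ray), 0 where there is no reading), "fx", "fy", "cx", "cy" (pixels), "dist" ([k1, k2, p1, p2, k3] as OpenCV has them; the pictures are not rectified), "pose" (4x4, takes a point from camera to world coordinates). Camera axes: x right, y down, z forward; pixel columns grow to the right and rows downward; lengths in m; the calibration is good to about 2 mm. A picture is of the moment at which its call begins.
- close_job(): hands the job in, once; it reports no verdict.
The state is a dict: "clock": time; "joint_pos": joint angles; "qvel": joint speeds; "tau": joint torques, N m; "tool_pos": TCP position; "orientation": TCP orientation; "force": force on the tool from outside, world axes, zero at the start; "moment": the same for the moment, N m; "opening": finger opening in m.
Only numpy, scipy, OpenCV 4.12 (cv2) and the standard library are available. Lean on these libraries where they do the work, as an engineer would, in place of code of your own. Each camera call takes 0.05 s, during which the arm holds its last target. There are 200 camera calls.

## Working session

There is one attempt and no reset: what is moved stays moved. The work goes in short steps, Python scripts to look and compute and a shell command to move; the robot and the scene stay as the last step left them, time stands still between calls to the robot, and variables do not carry over. Pictures are saved under pics/ and viewed, about 8 in all and at most 12, crops included, and the job is handed in when it is done.

```bash
mkdir -p pics
cat > h.py <<'E'
import numpy as np, cv2
from plant import *
def K(s): return np.array([[s['fx'],0,s['cx']],[0,s['fy'],s['cy']],[0,0,1.]])
def save(s,n,box=None,size=None):
    p=s['pixels'][:,:,::-1]
    if box: p=p[box[1]:box[3],box[0]:box[2]]
    if size: p=cv2.resize(p,size,interpolation=cv2.INTER_CUBIC)
    cv2.imwrite('pics/'+n,p)
def ray(s,uv):
    q=cv2.undistortPoints(np.array(uv,float).reshape(-1,1,2),K(s),np.array(s['dist'],float)).reshape(-1,2)
    return np.c_[q,np.ones(len(q))]
def atz(s,uv,z):
    P=np.array(s['pose']); d=ray(s,uv)@P[:3,:3].T; o=P[:3,3]
    return o+d*((z-o[2])/d[:,2])[:,None]
def bydepth(s,uv):
    P=np.array(s['pose']); uv=np.array(uv).reshape(-1,2); d=s['depth'][uv[:,1].astype(int),uv[:,0].astype(int)]
    return (ray(s,uv)*d[:,None])@P[:3,:3].T+P[:3,3]
def proj(s,X):
    P=np.linalg.inv(np.array(s['pose'])); 
    return cv2.projectPoints(np.array(X,float).reshape(-1,3),cv2.Rodrigues(P[:3,:3])[0],P[:3,3],K(s),np.array(s['dist'],float))[0].reshape(-1,2)
E
python3 - <<'E'
from h import *
a=snapshot("top");b=snapshot("side")
for s in(a,b):print(np.round(s['pose'],3),s['fx'],s['dist'])
save(a,'top0.png');save(b,'side0.png')
o=get_obs();print(o)
E
```

```text
[[-0.022 -0.997  0.069  0.41 ]
 [-1.     0.022 -0.012 -0.037]
 [ 0.011 -0.069 -0.998  1.574]
 [ 0.     0.     0.     1.   ]] 476.1695055042862 [-0.0453751  0.         0.         0.         0.       ]
[[-0.794 -0.444  0.415  0.056]
 [-0.608  0.599 -0.521  0.514]
 [-0.017 -0.666 -0.745  0.88 ]
 [ 0.     0.     0.     1.   ]] 434.9498180258024 [-0.11274025  0.          0.          0.          0.        ]
{'clock': 0.1, 'joint_pos': array([-5.88349031e+01,  2.05878795e+01,  6.38238718e-01, -1.76701288e-02,
       -7.01370886e+01, -1.65065871e+01]), 'qvel': array([0.05348505, 0.02569264, 0.08263576, 0.14009481, 0.02589179,
       0.03523064]), 'tau': array([-1.98026522e-03, -5.84163058e+01,  2.93750721e+01,  7.01541245e+00,
        1.01615384e-02, -8.98678900e-05]), 'tool_pos': array([ 0.17066469, -0.65260064,  0.22570445]), 'orientation': array([-1.79991283e+02, -8.78751145e-02,  1.04652487e+02]), 'force': array([-0.82226154,  0.30407681,  0.22395406]), 'moment': array([ 2.41409135e-02, -1.14914003e-05, -5.50685186e-03]), 'opening': 0.08743890946066234}
```

View pics/top0.png

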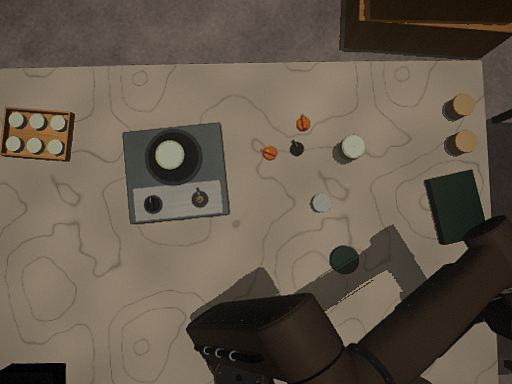

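View pics/side0.png

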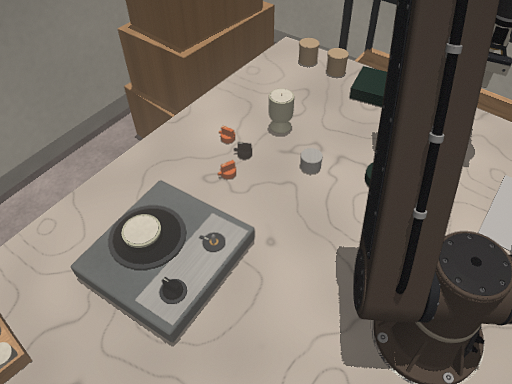

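Top view: the black candidates are the loose knob at (297,148), the switch at (152,204) and the shaft with its plate at (200,199). The orange decoys are at (269,153) and (304,123). The black knob at (297,148) fits the description, so I'll check it in one close montage.

Run:
```python
from h import *
a=snapshot("top");b=snapshot("side")
def c(s,u,v,r=16): return cv2.resize(s['pixels'][v-r:v+r,u-r:u+r,::-1],(256,256),interpolation=cv2.INTER_CUBIC)
m=np.vstack([np.hstack([c(a,297,148),c(a,200,199),c(a,152,204)]),np.hstack([c(b,244,150),c(b,213,241),c(b,173,290)])])
m=np.clip(m.astype(float)*1.6,0,255).astype(np.uint8)
cv2.imwrite('pics/m1.png',m)
for n,z,t,sd in(('knob',.042,(297,148),(244,149)),('shaft',.085,(200,199),(213,241)),('switch',.095,(152,204),(172,288))):
    print(n,atz(a,[t],z).round(4),atz(b,[sd],z).round(4),bydepth(a,[t]).round(4),bydepth(b,[sd]).round(4))
```

```text
knob [[ 0.6501 -0.1985  0.042 ]] [[ 0.6406 -0.1796  0.042 ]] [[ 0.6497 -0.1982  0.0445]] [[ 0.6527 -0.1939  0.0246]]
shaft [[0.4888 0.1143 0.085 ]] [[0.48  0.133 0.085]] [[0.4887 0.1142 0.0865]] [[0.4879 0.1259 0.0702]]
switch [[0.476  0.2627 0.095 ]] [[0.4651 0.2771 0.095 ]] [[0.4761 0.2634 0.0915]] [[0.4672 0.2759 0.0909]]
```

View pics/m1.png

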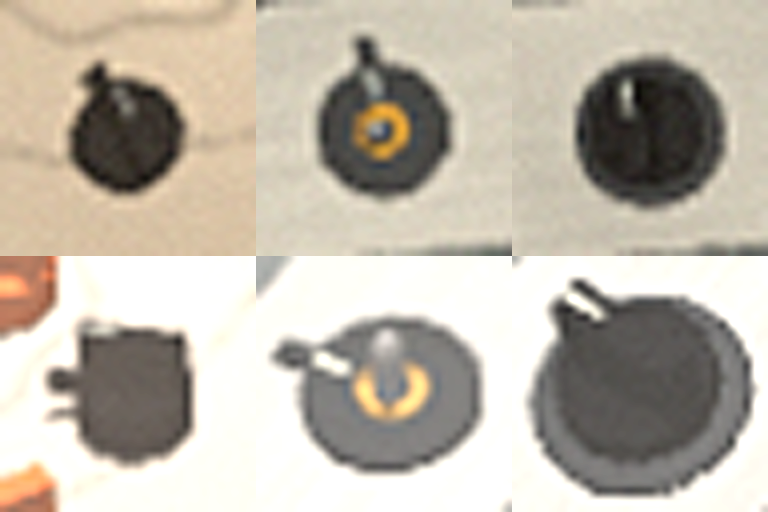

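The crop confirms the choices: top row shows the black loose knob (nose at upper left, yaw about 27°), the D-shaft in its dial (tab up, yaw about 11°) and the switch with its bar. I'll now fit silhouettes for the actual numbers.

```bash
cat > fit.py <<'E'
from h import *
from scipy.optimize import minimize
t=np.linspace(0,2*np.pi,60)
def cyl(r,z0,z1): return np.vstack([np.c_[r*np.cos(t),r*np.sin(t),0*t+z] for z in(z0,z1)])
def box(x0,x1,w,z0,z1): return np.array([[x,y,z] for x in(x0,x1) for y in(-w/2,w/2) for z in(z0,z1)])
knob=[cyl(.0225,0,.02),box(-.02,.02,.012,.02,.042),box(.02,.0325,.007,.006,.014)]
reg=[cyl(.027,0,.005),box(.02,.036,.008,0,.004)]
sw=[cyl(.022,0,.012),box(-.02,.02,.012,.0,.036)]
def render(s,parts,x,y,yaw,z0,b,k=8):
    m=np.zeros(((b[3]-b[1])*k,(b[2]-b[0])*k),np.uint8); c,sn=np.cos(yaw),np.sin(yaw)
    for p in parts:
        X=np.c_[c*p[:,0]-sn*p[:,1]+x,sn*p[:,0]+c*p[:,1]+y,p[:,2]+z0]
        u=(proj(s,X)-np.array(b[:2])+.5)*k
        cv2.fillConvexPoly(m,cv2.convexHull(u.round().astype(np.int32)),255)
    return cv2.resize(m,(b[2]-b[0],b[3]-b[1]),interpolation=cv2.INTER_AREA)/255.
def fit(s,parts,p0,z0,r,fg,bg):
    u=proj(s,[[p0[0],p0[1],z0+.015]])[0].astype(int); b=[u[0]-r,u[1]-r,u[0]+r,u[1]+r]
    g=cv2.cvtColor(s['pixels'],cv2.COLOR_RGB2GRAY)[b[1]:b[3],b[0]:b[2]].astype(float)
    m=np.clip((bg-g)/(bg-fg),0,1)
    m=np.maximum(m,cv2.morphologyEx(m,cv2.MORPH_CLOSE,np.ones((3,3))))
    S=np.array([.002,.002,.1])
    f=lambda q:((render(s,parts,*(np.array(p0)+q*S),z0,b)-m)**2).sum()
    best=min((minimize(f,[0,0,d],method='Nelder-Mead',options=dict(initial_simplex=np.array([[0,0,d],[2,0,d],[0,2,d],[0,0,d+2]]))) for d in(-2,0,2)),key=lambda r:r.fun)
    p=np.array(p0)+best.x*S
    return p,best.fun,m.sum()
E
python3 - <<'E'
from fit import *
for n in("top","side"):
    s=snapshot(n);g=cv2.cvtColor(s['pixels'],cv2.COLOR_RGB2GRAY)
    for nm,parts,p0,z0,r in(('knob',knob,(.648,-.196,.46),0,13),('reg',reg,(.487,.116,.19),.055,14),('sw',sw,(.475,.266,.17),.055,14)):
        u=proj(s,[[p0[0],p0[1],z0+.015]])[0].astype(int); c=g[u[1]-r:u[1]+r,u[0]-r:u[0]+r]
        fg=np.percentile(c,10);bg=np.percentile(c,80)
        p,e,a=fit(s,parts,p0,z0,r,fg+8,bg-8)
        print(n,nm,p[:2].round(4),np.degrees(p[2]).round(1),e.round(2),a.round(1),'pix',u,'fg/bg',fg,bg)
s=snapshot("top");g=cv2.cvtColor(s['pixels'],cv2.COLOR_RGB2GRAY);print(g[194:214,142:164])
s=snapshot("side");g=cv2.cvtColor(s['pixels'],cv2.COLOR_RGB2GRAY);print(g[274:306,156:190])
E
```

```text
top knob [ 0.6533 -0.1992] 25.4 2.34 171.7 pix [295 149] fg/bg 32.0 127.0
top reg [0.4912 0.1191] 11.6 4.08 227.3 pix [199 199] fg/bg 45.0 132.0
top sw [0.4774 0.268 ] 49.0 75.38 268.0 pix [152 204] fg/bg 25.0 127.0
side knob [ 0.656  -0.1972] 20.5 20.45 268.1 pix [245 151] fg/bg 59.0 174.0
side reg [0.4925 0.1218] 8.8 6.54 367.1 pix [216 238] fg/bg 77.0 165.0
side sw [0.4775 0.2681] 11.8 109.98 529.0 pix [174 287] fg/bg 51.0 163.0
[[126 126 127 126 128 128 130 132 134 132 118 116 120 118 133 131 129 125
  123 124 125 124]
 [128 126 127 126 125 131 132 107 102  91  73  76  71  78 105 123 133 128
  127 123 124 124]
 [128 126 128 130 131 113  87  52  41  37  37  38  37  40  56  81 101 121
  129 126 124 126]
 [128 127 128 133 107  56  35  29  43  29  31  34  33  36  39  36  40  84
  122 130 124 127]
 [127 129 126 106  65  32  26  46  89  15  17  16  20  31  33  37  41  50
   96 134 129 127]
 [123 125 121  57  34  30  15  61 121  16  21  20  25  26  18  19  39  39
   59 111 133 128]
 [126 127 105  33  33  20  21  50 100  18  15  15  25  25  23  19  31  43
   36  69 123 128]
 [128 122  71
[... 688 characters left out ...]
 18  29  29  18  28  47
   37  69 121 125]
 [121 127 119  49  37  31  25  19  25  26  25  20  19  26  21  27  39  41
   47  93 132 127]
 [120 120 123  93  37  40  35  32  20  21  14  14  21  32  35  39  43  48
   86 124 129 126]
 [121 121 124 125  87  54  39  40  39  36  36  35  36  38  45  40  36  72
  121 128 125 126]
 [124 124 124 125 126 103  68  41  39  39  44  44  42  35  35  60  99 114
  133 124 127 125]
 [122 123 120 123 124 123 114 102  97  67  53  57  66  78 101 111 135 128
  127 126 126 127]]
[[109 117 154 ... 164 168 168]
 [123 153 168 ... 164 165 167]
 [160 169 167 ... 165 168 164]
 ...
 [160 159 162 ... 158 163 169]
 [160 164 164 ... 162 167 140]
 [161 163 160 ... 166 140 113]]
```

Run:
```python
from fit import *
pl=[cyl(.028,0,.004)]
for n,fg,bg in(("top",45,120),("side",85,155)):
    s=snapshot(n)
    p,e,a=fit(s,pl,(.475,.266,0),.055,14,fg,bg); print(n,'plate',p[:2].round(4),e.round(1),a.round(0))
    L={'top':[(149.8,197.5),(150.0,202.3)],'side':[(163.9,277.4),(168.6,281.8)]}[n]
    X=atz(s,L,.091);d=X[0]-X[1];print('line',X.round(4),np.degrees(np.arctan2(d[1],d[0])))
    c=X.mean(0)[:2]-p[:2];print('centre->line yaw',np.degrees(np.arctan2(c[1],c[0])),np.hypot(*c))
    u=proj(s,[[.6533,-.1992,.042],[.4918,.1205,.085]]);print(u)
    v,w=u[0].astype(int);r=6
    d=s['depth'];vv,ww=np.mgrid[w-r:w+r,v-r:v+r];print('knob maxz',np.sort(bydepth(s,np.c_[ww.ravel(),vv.ravel()])[:,2])[-5:].round(4))
    u=proj(s,[[.4775,.268,.091]])[0].astype(int);vv,ww=np.mgrid[u[1]-6:u[1]+6,u[0]-6:u[0]+6]
    Z=bydepth(s,np.c_[ww.ravel(),vv.ravel()]);k=Z[:,2]>np.sort(Z[:,2])[-1]-.008;Q=Z[k,:2];q=Q-Q.mean(0);V=np.linalg.svd(q,full_matrices=False)[2][0]
    print('sw bar',np.median(Z[k,2]),k.sum(),Q.mean(0).round(4),np.degrees(np.arctan2(V[1],V[0])),np.ptp(q@V))
    u=proj(s,[[.655,-.199,.042]])[0].astype(int);vv,ww=np.mgrid[u[1]-6:u[1]+6,u[0]-6:u[0]+6]
    Z=bydepth(s,np.c_[ww.ravel(),vv.ravel()]);k=Z[:,2]>np.sort(Z[:,2])[-1]-.008;Q=Z[k,:2];q=Q-Q.mean(0);V=np.linalg.svd(q,full_matrices=False)[2][0]
    print('knob bar',np.median(Z[k,2]),k.sum(),Q.mean(0).round(4),np.degrees(np.arctan2(V[1],V[0])),np.ptp(q@V))
```

```text
top plate [0.4775 0.2685] 9.7 277.0
line [[0.4966 0.2702 0.091 ]
 [0.4816 0.2697 0.091 ]] 1.9464066084136304
centre->line yaw 6.900353467140776 0.01168281930906234
[[297.18937821 147.02537561]
 [198.018055   198.09307243]]
knob maxz [0.0467 0.0467 0.047  0.0487 1.5736]
sw bar 1.573582775047676 1 [ 0.4101 -0.0367] 0.0 0.0
knob bar 0.043762652412186354 32 [ 0.6542 -0.1965] -153.0711314617743 0.03406460953974432
side plate [0.4798 0.2685] 54.1 552.0
line [[0.4983 0.2683 0.091 ]
 [0.483  0.2698 0.091 ]] -5.53032354225535
centre->line yaw 2.589833740128239 0.010880766293954906
[[244.78262485 143.46280377]
 [212.67828671 234.78903203]]
knob maxz [0.0449 0.0449 0.045  0.8805 0.8805]
sw bar 0.09359447212870009 75 [0.4772 0.271 ] -178.0249260978738 0.03411888716470363
knob bar 0.8804606084041253 2 [0.0558 0.5141] 0.0 0.0
```

```bash
python3 -m pendant '[[[40,60,0,0,0,10],[80,115,0,0,0,20],[120,170,0,0,0,30],[155,225,0,0,0,40],[190,280,0,0,0,50],[220,335,0,0,0,60],[245,395,0,0,0,70],[265,455,0,0,0,80],[280,515,0,0,0,90],[290,575,0,0,0,100]]]' 0
```

```text
clock: 1.75
tool_pos: [0.4559, -0.1019, 0.227]
orientation: [-180.0, 0.1, -155.0]
force: [1.8, 0.2, 0.5]
opening: 0.0438
```

```bash
python3 -m pendant '[[[3,58,0,0,0,10],[6,116,0,0,0,20],[9,174,0,0,0,30],[12,232,0,0,0,40],[15,290,0,0,0,50],[17,346,-20,0,0,60],[17,346,-60,0,0,67.5],[17,346,-85,0,0,67.5],[17,346,-105,0,0,67.5],[17,346,-105,0,0,67.5]]]'
python3 - <<'E'
from h import *
a=snapshot("top");b=snapshot("side")
def c(s,u,v,r=40): return cv2.resize(s['pixels'][v-r:v+r,u-r:u+r,::-1],(400,400),interpolation=cv2.INTER_CUBIC)
cv2.imwrite('pics/m2.png',np.hstack([c(a,152,204),c(b,173,280)]))
E
```

```text
clock: 3.0
tool_pos: [0.4717, 0.2413, 0.1204]
orientation: [179.9, -0.1, -87.8]
force: [-0.1, -0.3, 0.4]
opening: 0.0434
```

View pics/m2.png

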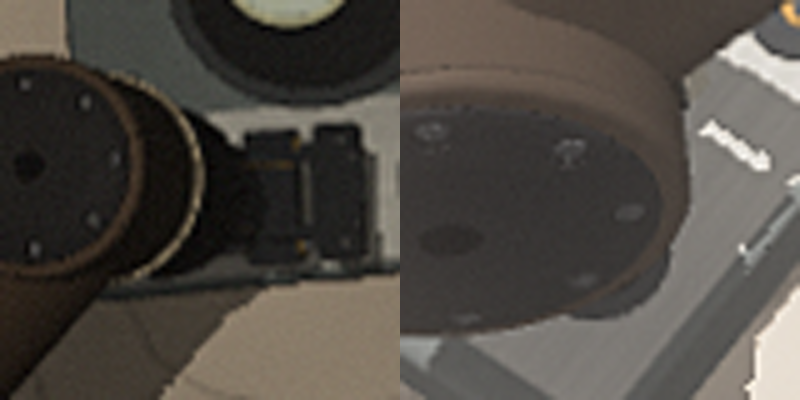

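The wrist hides the switch in both views, so there's nothing to read from these crops. Deltas count from the commanded pose actually reached, so I'll correct from the measured pose.

```bash
python3 -m pendant '[[[6,27,0,0,0,0],[6,27,-15,0,0,0],[6,27,-30,0,0,0],[6,27,-40,0,0,0],[6,27,-44,0,0,0],[6,27,-47,0,0,0],[6,27,-47,0,0,0]]]'
```

```text
clock: 3.98
tool_pos: [0.4785, 0.269, 0.0746]
orientation: [-180.0, -0.0, -87.8]
force: [-1.1, -1.5, -0.3]
opening: 0.0441
```

```bash
python3 -m pendant '[[[0,0,-2,0,0,0],[0,0,-2,0,0,0],[0,0,-2,0,0,0],[0,0,-2,0,0,0],[0,0,-2,0,0,0]]]' 1
```

```text
clock: 4.6
tool_pos: [0.4784, 0.2688, 0.0727]
orientation: [180.0, -0.0, -87.8]
force: [-0.1, -1.5, 2.1]
opening: 0.012
```

Opening is 12.0 mm, so the bar is gripped. Turning clockwise by about 70°.

```bash
python3 -m pendant '[[[0,0,0,0,0,-10],[0,0,0,0,0,-20],[0,0,0,0,0,-30],[0,0,0,0,0,-40],[0,0,0,0,0,-50],[0,0,0,0,0,-60],[0,0,0,0,0,-67],[0,0,0,0,0,-70],[0,0,0,0,0,-70]]]'; python3 -c "
from plant import *
o=get_obs();print(o['force'],o['moment'],o['joint_pos'])"
```

```text
clock: 5.72
tool_pos: [0.4781, 0.2682, 0.0727]
orientation: [-179.9, -0.1, -157.8]
force: [-2.0, -4.7, 4.4]
opening: 0.0124
[-1.97314242 -4.65019753  4.38744685] [-1.82932758  0.82069419  0.71306676] [ 4.97897087e+01  1.74630327e+01 -2.65404169e+01  3.45336170e-02
 -4.60916494e+01 -2.75853238e+01]
```

```bash
python3 -m pendant '[[[0,0,0,0,0,0],[0,0,0,0,0,0],[0,0,0,0,0,0],[0,0,30,0,0,0],[0,0,80,0,0,0],[15,-40,100,0,0,-10],[37,-98,100,0,0,-20],[58,-155,100,0,0,-30],[80,-212,100,0,0,-40],[101,-269,100,0,0,-50]]]' 0
python3 - <<'E'
from h import *
a=snapshot("top");b=snapshot("side")
def c(s,u,v,r=20): return cv2.resize(s['pixels'][v-r:v+r,u-r:u+r,::-1],(400,400),interpolation=cv2.INTER_CUBIC)
cv2.imwrite('pics/m3.png',np.clip(np.hstack([c(a,152,204),c(b,173,286)])*1.5,0,255).astype(np.uint8))
E
```

```text
clock: 6.98
tool_pos: [0.5802, -0.0016, 0.1728]
orientation: [180.0, 0.0, 151.9]
force: [0.5, 0.8, -0.8]
opening: 0.044
```

View pics/m3.png

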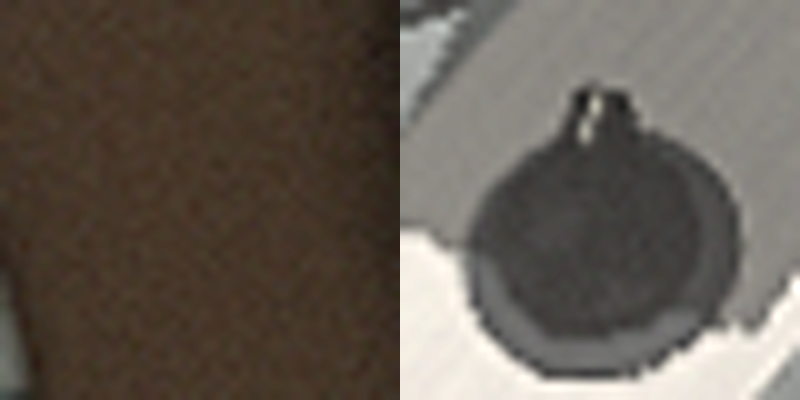

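The side crop shows the switch bar turned clockwise, with its white line now at about (172,277). I'll compute its angle along with the next look. On to the knob.

```bash
python3 -m pendant '[[[20,-50,0,0,0,-10],[40,-105,0,0,0,-20],[60,-155,0,0,0,-30],[74,-196,-20,0,0,-36.4],[74,-196,-60,0,0,-36.4],[74,-196,-95,0,0,-36.4],[74,-196,-115,0,0,-36.4],[74,-196,-115,0,0,-36.4]]]'
python3 - <<'E'
from h import *
b=snapshot("side")
X=atz(b,[(172.6,275.0),(171.4,280)],.092);d=X[0]-X[1];print(X,np.degrees(np.arctan2(d[1],d[0])),np.degrees(np.arctan2(*(X.mean(0)[:2]-[.478,.2685])[::-1])))
a=snapshot("top");u=proj(b,[[.654,-.198,.03]])[0].astype(int);w=proj(a,[[.654,-.198,.03]])[0].astype(int)
def c(s,u,v,r=30): return cv2.resize(s['pixels'][v-r:v+r,u-r:u+r,::-1],(400,400),interpolation=cv2.INTER_CUBIC)
cv2.imwrite('pics/m4.png',np.clip(np.hstack([c(a,*w),c(b,*u)])*1.5,0,255).astype(np.uint8))
E
```

```text
clock: 8.07
tool_pos: [0.6523, -0.1955, 0.0555]
orientation: [-179.8, -0.1, 115.8]
force: [0.1, 0.2, 0.3]
opening: 0.0437
[[0.48720526 0.25327027 0.092     ]
 [0.48080735 0.26344096 0.092     ]] -57.82787275463703 -59.37099012533021
```

View pics/m4.png

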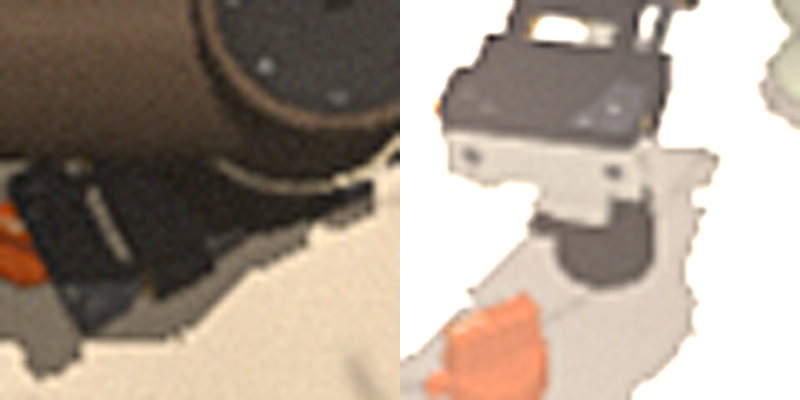

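The switch reads about -60° from +2°, so it has clicked over. The knob's nose in the side crop (540,222) is under the fingers. Descending.

```bash
python3 -m pendant '[[[1.5,-2,-10,0,0,0],[1.5,-2,-20,0,0,0],[1.5,-2,-28,0,0,0],[1.5,-2,-32,0,0,0],[1.5,-2,-32,0,0,0]]]'; python3 -m pendant '[[[0,0,0,0,0,0],[0,0,0,0,0,0],[0,0,0,0,0,0],[0,0,0,0,0,0]]]' 1
```

```text
clock: 8.8
tool_pos: [0.6547, -0.198, 0.0251]
orientation: [-180.0, -0.0, 115.8]
force: [-0.1, -0.5, 0.9]
opening: 0.0438
clock: 9.3
tool_pos: [0.655, -0.198, 0.0257]
orientation: [180.0, 0.0, 115.8]
force: [0.4, -0.9, 0.2]
opening: 0.0116
```

```bash
python3 -m pendant '[[[0,0,40,0,0,0],[0,0,95,0,0,0],[-10,20,125,0,0,-5],[-35,70,125,0,0,-10],[-60,120,125,0,0,-15.3],[-86,170,125,0,0,-15.3],[-112,220,125,0,0,-15.3],[-138,270,125,0,0,-15.3],[-163,318.5,125,0,0,-15.3],[-163,318.5,125,0,0,-15.3]]]'
python3 - <<'E'
from h import *
b=snapshot("side");o=get_obs();print(o['tool_pos'],o['orientation'],o['opening'])
x,y,z=o['tool_pos'];np.save('side1.npy',b['pixels'])
u=proj(b,[[x,y,z-.02]])[0].astype(int);print(u)
r=40;c=cv2.resize(b['pixels'][u[1]-r:u[1]+r+20,u[0]-r:u[0]+r,::-1],(480,600),interpolation=cv2.INTER_CUBIC)
cv2.imwrite('pics/m5.png',np.clip(c*1.4,0,255).astype(np.uint8))
E
```

```text
clock: 10.55
tool_pos: [0.4907, 0.1233, 0.151]
orientation: [180.0, -0.0, 100.7]
force: [0.7, -0.4, -0.5]
opening: 0.0116
[0.49132541 0.12210915 0.15096336] [ 1.79960940e+02 -2.16294259e-02  1.00664351e+02] 0.011520649992056556
[210 222]
```

View pics/m5.png

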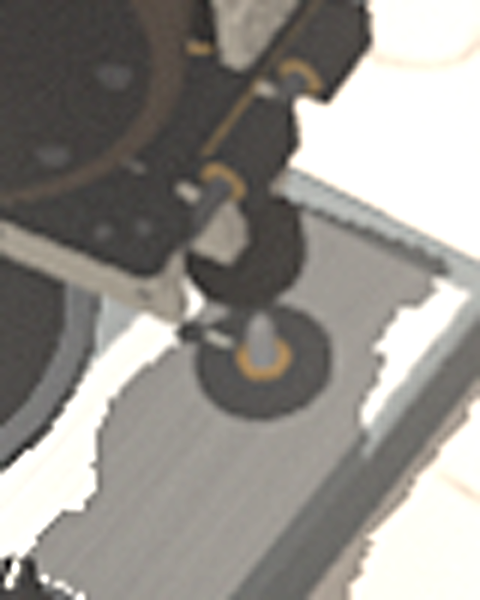

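The side crop shows the knob skirt held over the dial: skirt right edge about (305,240), bottom about (247,305), shaft tip about (262,318), all in 6x crop pixels. I'll compare these edges with the predictions.

Run:
```python
from fit import *
s=snapshot("side");o=get_obs();x,y,z=o['tool_pos'];print(x,y,z)
g=cv2.cvtColor(s['pixels'],cv2.COLOR_RGB2GRAY).astype(float)
print(g[214:236,200:226].astype(int))
zb=z-.0252;P=proj(s,cyl(.0225,zb,zb+.02)+[x,y,0]);print('pred skirt right',P[:,0].max(),'bottom',P[:,1].max(),'left',P[:,0].min())
Q=proj(s,cyl(.027,.055,.06)+[.4918,.1205,0]);print('plate pred R,B,L',Q[:,0].max(),Q[:,1].max(),Q[:,0].min())
print('tip',proj(s,[[.4918,.1205,.085]]),'axes px/mm',(proj(s,[[.5018,.1205,.085],[.4918,.1305,.085]])-proj(s,[[.4918,.1205,.085]]))/10)
B=[200,214,226,232];W=np.zeros((18,26));W[:,12:]=1;W[13:,2:]=1; W[17:,:]=0
m=np.clip((105-g[B[1]:B[3],B[0]:B[2]])/(105-42),0,1)
f=lambda q:(W*(render(s,[knob[0]],x+q[0]*.001,y+q[1]*.001,.2,zb,B)-m)**2).sum()
r=minimize(f,[0,0],method='Nelder-Mead',options=dict(initial_simplex=[[-2,-2],[3,0],[0,3]]));print('knob - tcp mm (side cam)',r.x,r.fun)
print(f([0,0]))
```

```text
0.49174124599245345 0.12115186461775242 0.15080878849196694
[[ 63  92  94  72  65  65  63  69  78  79  64  48  51  50  47  47  46  63
   97 112 125 134 133 132 132 125]
 [ 44  52  62  63  66  64  61  81  95  68  46  51  50  51  47  48  48  46
   46  60  99 116 113 127 135 133]
 [ 49  49  60  66  63  62  75  97 109  85  48  47  48  51  48  49  50  48
   46  57  77  77  73  98 126 121]
 [ 47  48  58  68  61  77  99 103 103  94  72  52  45  48  52  50  51  49
   49  51  88  99  85  78  92  90]
 [ 50  47  57  65  70  99 113 103 103 104  92  57  47  46  50  48  50  50
   48  43  86 113 106  95  85  77]
 [ 45  44  54  64  87 108 109 107 101 104  94  63  43  48  51  49  49  50
   52  47  73 105 116 110 101  96]
 [ 45  47  57  80 105 110 111 106 102 102 100  75  45  47  48  49  48  52
   51  46  62 100 114 112 111 110]
 [ 48  54  78 104 114 110 110 107 104 105  99  69  43  45  47  51  51  48
   50  46  62  99 113 110 110 110]
 [ 58  62  93 118 115 113 111 109 104 101  84  50  45  49  48  48  51  51
   52  49  56  96 113 109 109 111]
 [ 72  55  75  90 101 112 117 112 108  93  60  44  48  46  
[... 1006 characters left out ...]
113 112 110 111 111 111]
 [108 158 181 138 103 112 116 106  86  72  60  59  61  65  61  60  59  58
   75  89  95 108 114 112 112 111]
 [140 168 141 103 109 108 103  90  65  59  59  56  76  90  76  63  61  60
   60  59  64  86 108 115 112 110]
 [123 111  82  94 105  93  72  63  56  59  58  75 102 110  96  74  63  59
   61  62  60  61  84 104 111 113]]
pred skirt right 221.12858910262224 bottom 232.38104092695505 left 199.54285477557525
plate pred R,B,L 225.51959228675577 252.22268056067063 201.93205428939632
tip [[212.67828671 234.78903203]] axes px/mm [[-0.33265355 -0.21506919]
 [-0.29153023  0.2892926 ]]
knob - tcp mm (side cam) [ 2.39293826 -0.52666414] 5.381198335543369
10.731600561793345
```

Both cameras agree to within about 1.5 mm that the present x,y is right. Descending carefully; the underside meets the tip at TCP z of about 0.110.

```bash
python3 -m pendant '[[[0,0,-12,0,0,0],[0,0,-24,0,0,0],[0,0,-34,0,0,0],[0,0,-40,0,0,0],[0,0,-42,0,0,0],[0,0,-44,0,0,0],[0,0,-44,0,0,0]]]'; python3 -m pendant '[[[0,0,-1.5,0,0,0],[0,0,-3,0,0,0],[0,0,-3,0,0,0]]]'
```

```text
clock: 11.52
tool_pos: [0.4921, 0.1206, 0.1067]
orientation: [180.0, -0.0, 100.5]
force: [0.3, 0.7, 0.6]
opening: 0.0118
clock: 11.9
tool_pos: [0.4919, 0.1205, 0.1035]
orientation: [-180.0, 0.0, 100.5]
force: [0.1, 0.5, -0.9]
opening: 0.0117
```

```bash
python3 -m pendant '[[[0,0,-2,0,0,0],[0,0,-4,0,0,0],[0,0,-6,0,0,0],[0,0,-7.5,0,0,0],[0,0,-9,0,0,0],[0,0,-9,0,0,0]]]'; python3 -m pendant '[[[0,0,-1,0,0,0],[0,0,-2,0,0,0],[0,0,-3,0,0,0],[0,0,-3,0,0,0]]]'
```

```text
clock: 12.65
tool_pos: [0.4919, 0.1205, 0.0944]
orientation: [-180.0, 0.0, 100.5]
force: [-0.6, -0.0, -1.1]
opening: 0.0119
clock: 13.15
tool_pos: [0.4921, 0.1206, 0.0918]
orientation: [180.0, -0.0, 100.5]
force: [-1.8, 1.0, 4.5]
opening: 0.0116
```

Force begins at z ≈ 0.0918, as expected for home (0.092). Pressing towards the stop.

```bash
python3 -m pendant '[[[0,0,-1,0,0,0],[0,0,-2,0,0,0],[0,0,-3,0,0,0],[0,0,-3,0,0,0]]]'; python3 -m pendant '[[[0,0,-1,0,0,0],[0,0,-2,0,0,0],[0,0,-2,0,0,0]]]'; python3 -m pendant '[[[0,0,-1,0,0,0],[0,0,-2,0,0,0],[0,0,-2,0,0,0]]]'
```

```text
clock: 13.65
tool_pos: [0.4921, 0.1206, 0.0888]
orientation: [180.0, -0.0, 100.5]
force: [-1.8, 0.1, 6.1]
opening: 0.0116
clock: 14.02
tool_pos: [0.4922, 0.1206, 0.0869]
orientation: [180.0, -0.0, 100.5]
force: [-2.2, 0.1, 7.0]
opening: 0.0119
clock: 14.4
tool_pos: [0.4925, 0.1207, 0.0864]
orientation: [179.9, 0.0, 100.5]
force: [-6.9, -0.9, 22.7]
opening: 0.0115
```

The hard stop is reached, with force jumping to 23 N at z = 0.0864 (predicted 0.0862). I'll ease slightly, hold, and check.

```bash
python3 -m pendant '[[[0,0,0.5,0,0,0],[0,0,0.5,0,0,0],[0,0,0.5,0,0,0],[0,0,0.5,0,0,0]]]'
python3 - <<'E'
from h import *
b=snapshot("side");a=snapshot("top")
c=cv2.resize(b['pixels'][180:300,140:260,::-1],(480,480),interpolation=cv2.INTER_CUBIC)
d=cv2.resize(a['pixels'][110:230,120:240,::-1],(300,300))
m=np.zeros((480,780,3),np.uint8);m[:,:480]=c;m[:300,480:]=d
cv2.imwrite('pics/m6.png',np.clip(m*1.4,0,255).astype(np.uint8))
E
```

```text
clock: 14.9
tool_pos: [0.4924, 0.1206, 0.0866]
orientation: [179.9, 0.0, 100.5]
force: [-5.3, -0.5, 19.6]
opening: 0.0116
```

View pics/m6.png

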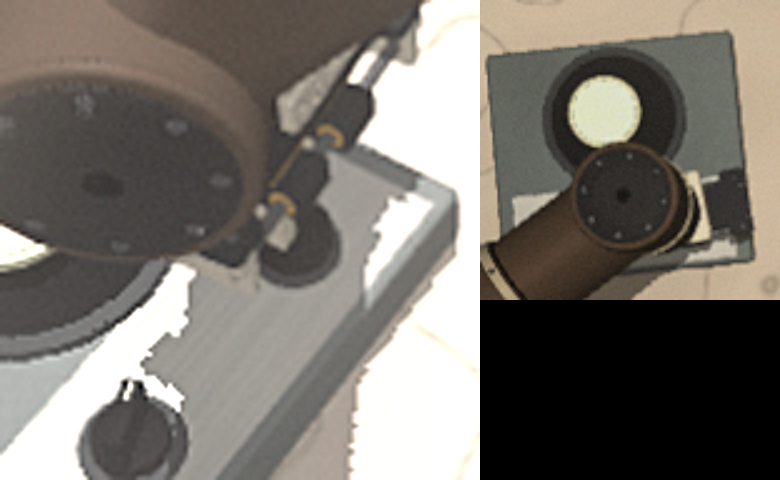

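The crop shows the knob down over the dial plate at about (305,245), with the gripper still on it. The switch line at (133,390) is still in the off position, and the dish has not moved. Handing in.

```bash
python3 -c "
from plant import *
print(close_job());o=get_obs();print(o['clock'],o['tool_pos'],o['force'])"
```

```text
the job is handed in; nothing more can be done
None
the job is handed in; nothing more can be done
```

The job is done and handed in at about 15 s on the robot's clock, within the 54 s limit; the hand-in reports no verdict.

- **Switch:** I gripped the bar and turned it 70° clockwise, then let go. After release its white line read about -58° to -59°, from about +2° at the start. That is past the click but roughly 8° short of the nominal -67°, which I put down to reading a small line in the picture. The last picture still shows it off.
- **Knob:** I took the black one, not the orange ones, and turned it to a heading of 10.5° (the dial tab read 9° to 12°). It slid onto the shaft with almost no force. It began to push back at TCP z 91.8 mm, where 92.2 mm was expected for fully home.
- **Press:** It met a hard stop at TCP z 86.4 mm, where 86.2 mm was expected. I eased off slightly and finished there, with about 20 N pushing down and the gripper still holding the knob (opening 11.6 mm).
- **Checks that failed or disagreed:** The wrist hid the knob and shaft from the top camera, so the final fit rests on the heights, the forces and the side view. The two cameras differed by 1 to 3 mm on positions.
- **Candles and stone ware:** The last picture shows the dish unmoved. The goblet, tin and coasters were out of that crop and I did not check them again, though the arm did not come near them.

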